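Slide the weld strip home, then hold a probe through the guide bore above it

TASK

Slide the welded metal strip flat along the bench, without lifting it, through the guide portal until its far end is home against the stop bar, so that its weld bead lies straight below the guide bore. Then take the probe from its stand and lower it upright through the bore, tip down, without touching the guide or the strip, until the tip is about 10 mm above the weld bead. Finish while still holding it there, still and centred in the bore; leave the loose things lying around alone.

Things in the scene. Friction and masses are not known exactly. Their poses are not given: they have to be found in the camera images.
- guide: Fixed grey portal, place and yaw vary, z up. Origin on the bench below the bore. Legs, 46 mm long in y, inner faces at x = +-28 mm, feet to x = +-66 mm. Crossbar 100 (x) x 46 (y) mm, from 46 to 58 mm above the bench. The strip passes between the legs under the crossbar, coming from the +y side and moving towards -y, up to the stop bar.
- guide_stop (a point): Middle of the stop bar's face that stops the strip, at bench height, 90 mm from the guide's origin towards its -y. The bar is 60 mm long (along the guide's x), 18 mm thick, 14 mm high, fixed.
- guide_bore (a point): Centre of the vertical guide bore, 54 mm above the bench. Steel bushing in the crossbar: inner diameter 22 mm, outer 32 mm, from 42 to 66 mm above the bench, open below.
- strip: Loose bare metal strip, 40 (x) x 180 (y) x 12 (z) mm, about 0.3 kg, weld bead across its middle (darker, bead top 14 mm above the bench). Origin: centre of its underside, below the bead. Starts on the +y side of the portal, roughly in line. Can be gripped across its 40 mm width near the trailing (+y) end. Home: far end against the stop bar, origin on the guide's origin.
- probe: Loose upright probe, about 0.09 kg, tip down. Origin: centre of the tip face, z up the rod. Steel shaft 10 mm diameter up to 90 mm; collar 26 mm diameter from 90 to 95 mm; black square grip 20 x 20 mm, flats facing its x and y, from 95 to 151 mm; small cap to 157 mm. Grip it by the square, TCP about 125 mm above the tip.
- probe_tip (a point): Centre of the probe's tip face (same point as the probe's origin).
- probe_mid (a point): Point on the probe's axis 35 mm above the tip.
- stand: Fixed probe stand: foot 60 mm diameter, upright square tube, 32 x 32 mm outside, 18 x 18 mm inside, top 100 mm above the bench. Origin: centre of its underside. The probe hangs in the tube by its collar, so its tip is 10 mm above the bench; lift it straight up by more than 95 mm to clear the tube.
- nozzle: Bystander: small copper-coloured gas nozzle standing upright, 24 mm diameter, 50 mm high; leave alone. Origin: centre of its underside.
- magnet: Bystander: flat red triangular welding magnet, 75 x 75 x 14 mm, lying flat; leave alone. Origin: centre of its underside.
- marker: Bystander: paint marker lying down, 17 x 138 x 18 mm; leave alone. Origin: centre of its underside.

How it is judged (in metres and radians):
On the way, in this order (a step that is already met when the one before it is completed fails the run):
1. the strip lies home against the stop bar, its bead below the bore, at rest, while the probe still stands in its stand (y of strip in the frame of guide between -0.006 and 0.006 m and x of strip in the frame of guide between -0.01 and 0.01 m and angle between the y axis of strip and the y axis of guide, either way round below 0.12 rad and height (world z) of strip below 0.004 m and linear speed of strip below 0.02 m/s and horizontal distance between probe and stand below 0.02 m), for 0.2 s.
2. the probe has been lifted out of its stand, upright in the hand (height (world z) of probe_tip above 0.1 m and angle between probe's own z axis and vertical below 0.2 rad and contact force between probe and the fingers above 1 N), for 0.1 s.
At the end, for the whole second after the job is handed in: Fingers hold the probe still, upright (0.1 rad), tip and mid point within 4 mm of the bore axis, tip 4 to 16 mm above the bead, touching neither guide nor strip; the strip lies flat, its middle within 6 mm (along) and 10 mm (across) of home, parallel to the lane within 0.12 rad (y of strip in the frame of guide between -0.006 and 0.006 m and x of strip in the frame of guide between -0.01 and 0.01 m and angle between the y axis of strip and the y axis of guide, either way round below 0.12 rad and height (world z) of strip below 0.004 m and horizontal distance between each of probe_tip, probe_mid and guide_bore below 0.004 m and angle between probe's own z axis and vertical below 0.1 rad and z of probe_tip in the frame of strip between 0.018 and 0.03 m and contact force between probe and the fingers above 1 N and contact force between probe and guide below 0.2 N and contact force between probe and strip below 0.2 N and linear speed of each of probe, strip below 0.01 m/s); the arm keeps its last pose, push and grip.
It fails at once if the probe touches the guide (contact force between probe and guide above 0.5 N).
It fails at once if the probe touches the strip (contact force between probe and strip above 0.5 N).
It fails at once if the strip is lifted or tipped off the bench instead of slid (height (world z) of strip above 0.01 m or angle between strip's own z axis and vertical above 0.12 rad).
It fails at once if a bystander is disturbed (moved by more than 30 mm) (distance of any of nozzle, magnet, marker from where it was at the start of the episode above 0.03 m).
It also fails if it takes over 70 s, if anything falls off the work surface, if the arm or the gripper's body presses on something with over 40 N, if the wrist force passes 120 N, or if a joint passes its speed limit or range.

ROBOT

A 6-joint arm with a two-finger parallel gripper is mounted at the origin on the work surface; the furniture and walls round the work are solid. World frame = base frame: x ahead of the robot, y to its left, z up, the work surface at z = 0. Lengths are in m, angles in degrees, forces in N, time in s.
With the tool pointing down it reaches from about 0.3 to 0.75 m from the base axis. Payload 8.5 kg.
Tool frame: the origin (TCP) lies between the finger pads, 19 mm behind the fingertips; this is the grasp point; z points along the fingers, y is the line along which they close (so a half turn about z gives the same grasp; the last joint's range is limited). The gripper opens to 85 mm and grips with 20 to 120 N. Pads are 22 mm wide; open, the fingers measure 114 mm over their backs; the gripper's body (76 mm by 85 mm) begins 54 mm behind the grasp point. The pads swing forward as they close: fully open they stand 13 mm farther back than shut.
Start: joints at [63.123, 21.807, 74.336, -0, 83.858, -12.336], TCP at [0.138, 0.532, 0.25] pointing down, gripper open.
Joint ranges: [-178.18, 178.18], [-50.72, 133.34], [12.68, 142.11], [-81.47, 261.47], [9.98, 163.14], [-165.26, 165.26]. Speed limits (degrees/s): [136.94, 136.94, 180, 180, 180, 180].

INTERFACE

Orientations are given as a 3x3 rotation matrix whose columns are the frame's x, y, z axes.
In Python, from rig import env gives the robot as it stands.
- The arm moves only by the tool advance, called after "Emit:" as name(argument=value, ...) on one line, values as JSON. Schema: {"type":"object","properties":{"deltas":{"type":"array","items":{"type":"number"},"minItems":5,"maxItems":50},"grip_force":{"type":"number"},"only":{"type":"string"},"quiet":{"type":"boolean"},"lines":{"type":"string"}},"required":["deltas"],"additionalProperties":false}. deltas is one flat list of numbers that holds 1 to 10 rows one after another, with no inner brackets; each row has 5 numbers: dx, dy, dz in m, then a turn about the tool's z in degrees, then the finger opening in m; each row shifts and turns the commanded pose from where the row before left it, along the tool's axes as they then stand; what a row does not reach is not made up. A row lasts 1/10 s, in which the tool goes at most 0.05 m and 8.59 degrees, less where a joint would pass 70% of its speed; a pose out of reach is approached as far as the arm can. The fingers move at their own pace and stop on an object; grip_force is the grip in N (left out, the last holds). Time passes only in rows, so rows that do not move let the fingers close. The tool returns the time, the measured TCP pose, the force, the opening and the grip force at its end. only (a regular expression) keeps the lines of the reply that match it, lines (a string "A,B") keeps lines A to B, and quiet returns only ok. Input that does not fit is refused with a message, and nothing moves.
- env.observe(): the state, without advancing time (a new reading comes with each control period).
- env.get_image(name): name is "scene" or "side" or "wrist"; returns a dict with "pixels" (480x640x3 uint8, red, green, blue), "K" (3x3 intrinsics, pixels), "extrinsics" (4x4, takes a point from world to camera coordinates). Camera axes: x right, y down, z forward; pixel columns grow to the right and rows downward; lengths in m; the calibration is good to about 2 mm. A picture is of the moment at which its call begins. There is no depth.
- env.close_job(): hands the job in; it is judged then, once.
The state is a dict: "time_s": time; "q": joint angles; "qvel": joint speeds; "joint_efforts": joint torques, N m; "position": TCP position; "tool_rot": TCP orientation; "ft_force": force on the tool from outside, world axes, zero at the start; "wrist_torque": the same for the moment, N m; "grip_width": finger opening in m; "gripper_force": force on a finger pad.
Only numpy, scipy, OpenCV 4.12 (cv2) and the standard library are available. Lean on these libraries where they do the work, as an engineer would, in place of code of your own. Each camera call takes 0.05 s, during which the arm holds its last target. There are 200 camera calls.

## Working session

There is one attempt and no reset: what is moved stays moved. The work goes in short steps, Python scripts to look and compute and a tool call to move; the robot and the scene stay as the last step left them, time stands still between calls to the robot, and variables do not carry over. Pictures are saved under pics/ and viewed, at most 10 in all, crops included, and the job is handed in when it is done.

```bash
ls; mkdir -p pics
```

Run:
```python
from rig import env
import cv2,numpy as np
ims=[]
for n in("scene","side","wrist"):
    d=env.get_image(n); cv2.imwrite(f"pics/{n}0.png",d["pixels"][:,:,::-1]); print(n,d["K"].tolist(),np.round(d["extrinsics"],4).tolist())
print(env.observe())
```

```text
pics
rig.py
scene [[465.629335986023, 0.0, 324.0418112163759], [0.0, 465.629335986023, 240.23505872435754], [0.0, 0.0, 1.0]] [[-0.427, -0.9043, -0.0003, 0.2773], [-0.3894, 0.1842, -0.9025, 0.279], [0.8161, -0.3852, -0.4308, 0.4751], [0.0, 0.0, 0.0, 1.0]]
side [[545.6589960906148, 0.0, 314.0997275808817], [0.0, 545.6589960906148, 244.07308953503497], [0.0, 0.0, 1.0]] [[-0.9438, -0.3298, 0.0195, 0.4961], [-0.1927, 0.5013, -0.8435, 0.1517], [0.2684, -0.7999, -0.5367, 1.0702], [0.0, 0.0, 0.0, 1.0]]
wrist [[402.83819136769984, 0.0, 317.5018977403334], [0.0, 402.83819136769984, 239.69789111888966], [0.0, 0.0, 1.0]] [[0.2517, 0.9678, -0.0006, -0.5501], [0.9353, -0.243, 0.2572, -0.0316], [0.2488, -0.0653, -0.9664, 0.3782], [0.0, 0.0, 0.0, 1.0]]
{'time_s': 0.15, 'q': array([ 6.31236228e+01,  2.18331033e+01,  7.43721089e+01,  1.19937155e-03,
        8.38571020e+01, -1.23356522e+01]), 'qvel': array([ 0.00019305, -0.07029987, -0.1348247 , -0.07341006,  0.05155533,
        0.00871979]), 'joint_efforts': array([ 2.34229512e-03, -4.48621631e+01, -2.31343299e+01, -1.09233852e-04,
        3.79790275e-03,  2.02898929e-05]), 'position': array([0.1379933 , 0.53220606, 0.24956012]), 'tool_rot': array([[-9.67968800e-01,  2.51069996e-01, -5.10227586e-04],
       [ 2.51070387e-01,  9.67968356e-01, -9.60702868e-04],
       [ 2.52680492e-04, -1.05803344e-03, -9.99999408e-01]]), 'ft_force': array([ 1.00255652,  0.42321693, -0.29044162]), 'wrist_torque': array([0.00226222, 0.00993795, 0.03876211]), 'gripper_force': 0.0, 'grip_width': 0.08556635010010924}
```

View pics/scene0.png

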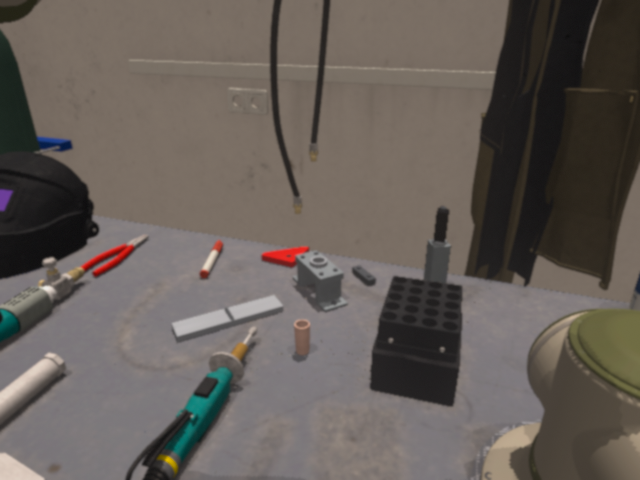

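View pics/side0.png

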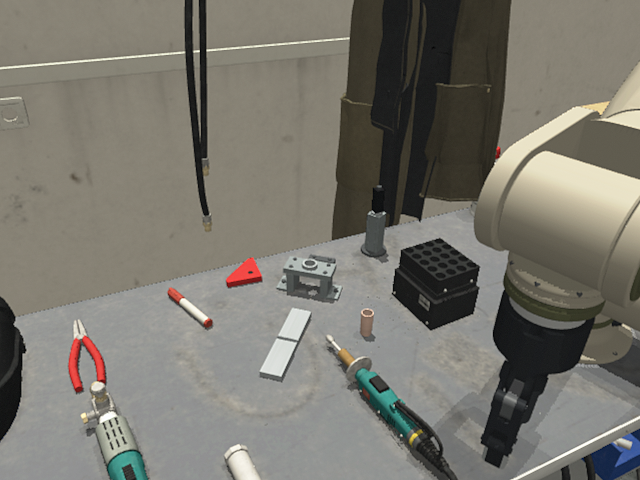

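The scene view shows the strip (173–283, 298–338), the portal with bushing at (319,260), the stop bar at (363,275), the stand and probe at (437,250), and the nozzle at (302,337). In the side view the strip runs from (272,375) to (298,312), the bushing is at (310,264), and the stand is at (374,235).

Create h.py:
```python
import numpy as np,cv2
from rig import env
def cam(n):
    d=env.get_image(n); return d["pixels"],d["K"],d["extrinsics"]
def ray(K,E,p):
    d=E[:3,:3].T@np.linalg.inv(K)@[p[0],p[1],1]; return -E[:3,:3].T@E[:3,3],d/np.linalg.norm(d)
def plane(K,E,p,z):
    o,d=ray(K,E,p); return o+d*(z-o[2])/d[2]
def tri(*v):  # v: (K,E,p)
    A=0;b=0
    for K,E,p in v:
        o,d=ray(K,E,p); M=np.eye(3)-np.outer(d,d); A=A+M; b=b+M@o
    x=np.linalg.solve(A,b)
    return x,[round(1e3*float(np.linalg.norm(np.cross(x-ray(*w)[0],ray(*w)[1]))),1) for w in v]
def proj(K,E,P):
    c=E[:3,:3]@P+E[:3,3]; c=K@c; return c[:2]/c[2]
```

Run:
```python
from h import *
a,Ka,Ea=cam("scene"); b,Kb,Eb=cam("side")
for n,p,q in [("bush",(319,259.5),(310.5,263.5)),("stripnear",(177,331),(271,376)),("stripfar",(279,303),(299,313)),("cap",(442,209),(377.5,187)),("standtop",(437,241),(376,213)),("nozzletop",(302,323),(367.5,311)),("magnet",(287,256),(244,272)),("markA",(204,275),(210,324)),("markB",(220,243),(170,291))]:
    x,r=tri((Ka,Ea,p),(Kb,Eb,q)); print(n,x.round(3),r)
for p in [(355,266),(375,282)]: print("stop",plane(Ka,Ea,p,.014).round(3))
```

```text
bush [0.508 0.078 0.066] [2.1, 2.1]
stripnear [0.486 0.337 0.006] [2.5, 2.5]
stripfar [ 0.502  0.158 -0.   ] [1.8, 1.8]
cap [ 0.423 -0.116  0.162] [0.1, 0.1]
standtop [ 0.42  -0.11   0.102] [1.5, 1.5]
nozzletop [0.363 0.171 0.053] [0.1, 0.1]
magnet [0.657 0.082 0.006] [0.6, 0.6]
markA [0.644 0.259 0.009] [1.1, 1.1]
markB [0.769 0.197 0.009] [1.4, 1.4]
stop [ 0.545 -0.018  0.014]
stop [ 0.474 -0.022  0.014]
```

View pics/wrist0.png

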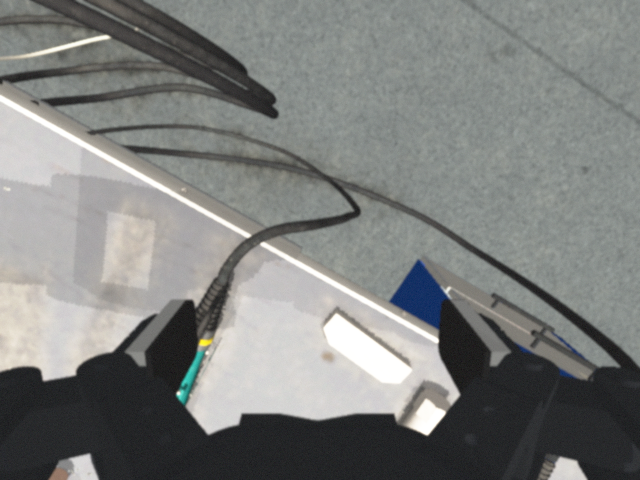

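The wrist view shows only the bench edge with no target in it, so I'll turn the tool so x=+Y and y=+X, then fly over the portal.

Emit:
advance(deltas=[0, 0, 0, 8.38, 0.085, 0, 0, 0, 8.38, 0.085, 0, 0, 0, 8.38, 0.085, 0, 0, 0, 8.38, 0.085, 0, 0, 0, 8.38, 0.085, 0, 0, 0, 8.38, 0.085, 0, 0, 0, 8.38, 0.085, 0, 0, 0, 8.38, 0.085, 0, 0, 0, 8.38, 0.085])

```text
time_s: 1.15
position: [0.1381, 0.5323, 0.2499]
tool_rot: [[0.005, 1.0, -0.0], [1.0, -0.005, -0.0], [-0.0, -0.0, -1.0]]
ft_force: [0.5, -0.2, -0.2]
grip_width: 0.085
gripper_force: 0.0
```

Emit:
advance(deltas=[-0.038, 0.0258, -0.0036, 0, 0.085, -0.038, 0.0258, -0.0036, 0, 0.085, -0.038, 0.0258, -0.0036, 0, 0.085, -0.038, 0.0258, -0.0036, 0, 0.085, -0.038, 0.0258, -0.0036, 0, 0.085, -0.038, 0.0258, -0.0036, 0, 0.085, -0.038, 0.0258, -0.0036, 0, 0.085])

```text
time_s: 1.85
position: [0.3194, 0.2648, 0.2755]
tool_rot: [[-0.001, 1.0, 0.0], [1.0, 0.001, 0.0], [0.0, 0.0, -1.0]]
ft_force: [0.5, 0.3, 0.6]
grip_width: 0.0855
gripper_force: 0.0
```

Emit:
advance(deltas=[-0.038, 0.0258, -0.0036, 0, 0.085, -0.038, 0.0258, -0.0036, 0, 0.085, -0.038, 0.0258, -0.0036, 0, 0.085, -0.038, 0.0258, -0.0036, 0, 0.085, -0.038, 0.0258, -0.0036, 0, 0.085, -0.038, 0.0258, -0.0036, 0, 0.085, -0.038, 0.0258, -0.0036, 0, 0.085, 0, 0, 0, 0, 0.085, 0, 0, 0, 0, 0.085])

```text
time_s: 2.75
position: [0.4997, 0.0001, 0.2999]
tool_rot: [[0.001, 1.0, -0.001], [1.0, -0.001, 0.0], [0.0, -0.001, -1.0]]
ft_force: [0.4, 1.3, 1.4]
grip_width: 0.0848
gripper_force: 0.0
```

Run:
```python
from h import *
a,K,E=cam("wrist"); cv2.imwrite("pics/w1.png",a[:,:,::-1]); np.savez("w1",K=K,E=E)
```

```text
(no output)
```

View pics/w1.png

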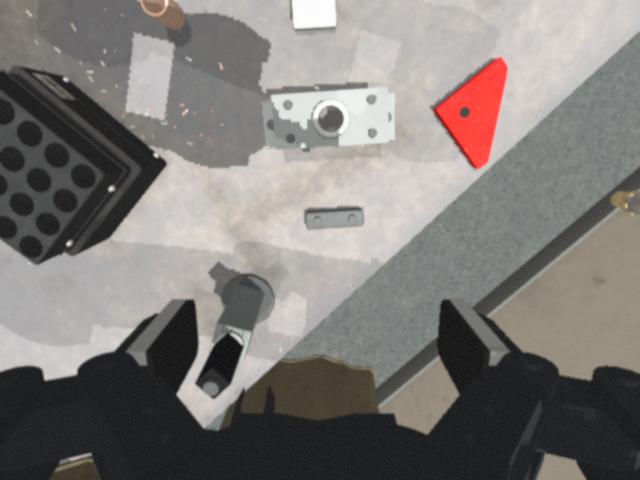

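The wrist view shows the bushing at (331,118), the crossbar spanning (263–395, 87–150), and the stop bar at (334,217). The strip's far end is at (314,14), the stand foot at (247,298), and the probe cap at (211,388).

Run:
```python
from h import *
im=cv2.imread("pics/w1.png"); d=np.load("w1.npz");K,E=d["K"],d["E"]
g=cv2.cvtColor(im,cv2.COLOR_BGR2GRAY)
print(g[200:236:3,300:370:6]); print(g[100:140:3,308:356:4])
c=cv2.HoughCircles(cv2.GaussianBlur(im,(3,3),0)[90:150,290:380,1],cv2.HOUGH_GRADIENT,1,20,param1=120,param2=12,minRadius=8,maxRadius=25);print(c)
m=np.zeros_like(g); m[195:240,290:380]=(g[195:240,290:380]<135)*255
cs,_=cv2.findContours(m,cv2.RETR_EXTERNAL,cv2.CHAIN_APPROX_NONE); k=max(cs,key=cv2.contourArea)
bx=cv2.boxPoints(cv2.minAreaRect(k)); print(bx)
for p in bx: print(plane(K,E,p,.014).round(4),plane(K,E,p,0.0).round(4))
print("bush",plane(K,E,(331,118),.066).round(4))
```

```text
[[189 196 203 205 212 209 211 212 210 215 214 204]
 [190 201 206 204 205 202 216 208 209 216 216 211]
 [197 200 192 195 196 197 186 148 148 154 192 213]
 [206 150 107 106  96  95  87  77  79  85 102 215]
 [213  94  94 110 120 130 140 148 156 159 162 218]
 [208 127 157 149 161 160 164 164 153 142 167 214]
 [205 134 155 139 159 164 160 165 132 157 167 208]
 [208 129 154 162 158 161 159 163 149 155 165 212]
 [203 149 157 154 159 160 160 157 157 154 158 209]
 [207 169 152 149 152 166 168 177 185 192 205 210]
 [207 206 195 195 210 211 216 214 212 210 209 209]
 [209 212 207 205 215 215 212 210 215 211 209 205]]
[[230 227 227 199 215 238 240 231 232 238 240 240]
 [231 229 221 218 250 251 251 253 249 231 238 239]
 [231 225 184 252 237 144 134 225 254 239 238 239]
 [229 216 243 244 178 112 108 107 228 253 235 239]
 [227 178 251 175 177  94  92  92 105 252 231 235]
 [229 167 251 164 144  92  91  90  93 239 236 229]
 [217 171 222 105  95  88  90  90  89 228 243 229]
 [145 142 171  89  88  84  89  88  92 240 234 231]
 [142 129 168  97  87  86  91  91 100 248 229 232]
 [145 133 160 141  90  92 105  94 186 250 224 231]
 [136 137 130 163 131 114 115 133 245 235 229 232]
 [136 137 133 140 163 170 170 170 222 219 229 231]
 [137 140 139 127 126 148 151 133 217 228 232 232]
 [138 137 135 134 124 129 130 131 228 230 231 231]]
[[[40.5 28.5 12.5]]]
[[302.4743  209.42377]
 [358.42883 197.21548]
 [361.20825 209.95453]
 [305.25372 222.16281]]
[ 0.4826 -0.0106  0.014 ] [ 0.4821 -0.0132  0.    ]
[0.54  0.002 0.014] [ 5.415e-01 -2.000e-04  0.000e+00]
[ 0.5432 -0.0112  0.014 ] [ 0.5448 -0.0139  0.    ]
[ 0.4854 -0.024   0.014 ] [ 0.4849 -0.0271 -0.    ]
bush [0.5098 0.078  0.066 ]
```

Run:
```python
from h import *
im=cv2.imread("pics/w1.png"); d=np.load("w1.npz");K,E=d["K"],d["E"]
g=cv2.GaussianBlur(cv2.cvtColor(im,cv2.COLOR_BGR2GRAY),(3,3),0)
m=np.zeros_like(g); m[195:240,290:380]=(g[195:240,290:380]<183)*255
cs,_=cv2.findContours(m,cv2.RETR_EXTERNAL,cv2.CHAIN_APPROX_NONE); k=max(cs,key=cv2.contourArea)
r=cv2.minAreaRect(k);print(r)
cols=np.arange(311,358)
def fit(z,rows):
    P=np.array([plane(K,E,(c,y),z) for c,y in zip(cols,rows)]); 
    for _ in range(3):
        f=np.polyfit(P[:,0],P[:,1],1); e=abs(P[:,1]-np.polyval(f,P[:,0])); P=P[e<max(2*np.median(e),3e-4)]
    return np.degrees(np.arctan(f[0])).round(2),np.polyval(f,.51).round(4),len(P)
front=[min(k[k[:,0,0]==c][:,0,1])-.5 for c in cols]; back=[max(k[k[:,0,0]==c][:,0,1])+.5 for c in cols]
print("front z0",fit(0,front),"back top",fit(.014,back))
# ends of the bar at top height
for row in (217,221):
    xs=k[abs(k[:,0,1]-row)<1][:,0,0]; print("ends",plane(K,E,(xs.min()-.5,row),.014).round(4),plane(K,E,(xs.max()+.5,row),.014).round(4))
# crossbar back (camera near -y) edge: bright->bench by gradient
for c in (275,290,375,388): print(c,g[140:156,c], g[82:104,c])
print("bush",plane(K,E,(330.5,118.5),.066).round(4))
print(E.round(3).tolist())
```

```text
((333.1073913574219, 216.8795623779297), (22.70581817626953, 60.1304817199707), 86.72950744628906)
front z0 (np.float64(1.63), np.float64(-0.0098), 27) back top (np.float64(4.32), np.float64(-0.0305), 32)
ends [ 0.4826 -0.0186  0.014 ] [ 0.5458 -0.0187  0.014 ]
ends [ 0.4835 -0.0228  0.014 ] [ 0.5459 -0.0229  0.014 ]
275 [155 155 155 155 155 156 160 168 181 196 208 212 212 212 212 211] [197 198 198 196 193 184 164 141 124 116 120 140 173 206 223 228 229 229
 228 227 225 224]
290 [ 86  90 105 128 144 151 154 157 164 171 177 179 181 182 182 183] [194 193 189 175 150 128 118 116 116 121 139 172 204 221 226 227 225 217
 198 174 157 151]
375 [230 228 219 200 181 171 169 172 176 179 179 179 178 177 176 178] [198 194 193 195 202 213 225 232 235 234 231 226 215 199 183 172 169 171
 177 187 201 213]
388 [213 204 193 183 177 176 178 180 182 183 185 188 192 195 197 198] [204 202 200 199 199 200 202 203 204 203 207 215 223 227 228 228 228 228
 228 227 227 228]
bush [0.5094 0.0775 0.066 ]
[[1.0, -0.002, -0.001, -0.498], [-0.001, -0.967, 0.256, -0.044], [-0.001, -0.256, -0.967, 0.427], [0.0, 0.0, 0.0, 1.0]]
```

Run:
```python
import cv2
im=cv2.imread("pics/w1.png"); cv2.imwrite("pics/w1c.png",cv2.resize(im[70:240,250:410],None,fx=3.4,fy=3.4,interpolation=cv2.INTER_CUBIC))
```

```text
(no output)
```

View pics/w1c.png

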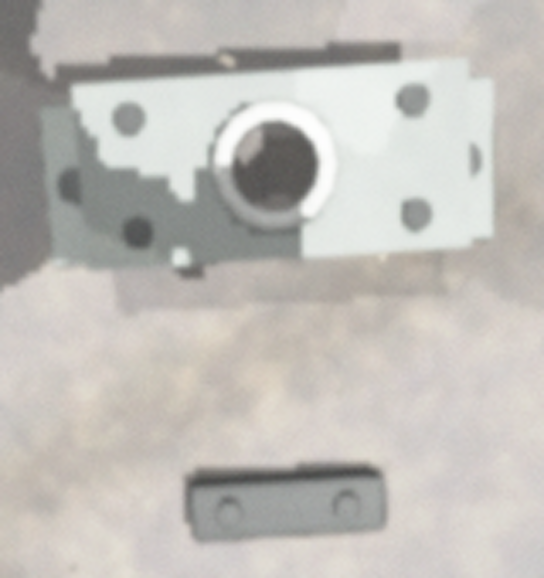

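Guide yaw comes out around +3.5 to 4°, from the bolts at crop (129,119)–(413,99) and the bar's lower edge at (190,540)–(385,525). Next I'll look at the strip.

Emit:
advance(deltas=[0.0425, 0, 0, 0, 0.085, 0.0425, 0, 0, 0, 0.085, 0.0425, 0, 0, 0, 0.085, 0.0425, 0, 0, 0, 0.085, 0, 0, 0, 0, 0.085, 0, 0, 0, 0, 0.085])

```text
time_s: 3.4
position: [0.4984, 0.1722, 0.3006]
tool_rot: [[-0.004, 1.0, 0.0], [1.0, 0.004, -0.0], [-0.0, 0.0, -1.0]]
ft_force: [-1.0, -0.2, -0.4]
grip_width: 0.085
gripper_force: 0.0
```

Run:
```python
from h import *
a,K,E=cam("wrist"); cv2.imwrite("pics/w2.png",a[:,:,::-1]); np.savez("w2",K=K,E=E)
d=np.load("w1.npz")
q=[(250+x/3.4,70+y/3.4) for x,y in [(129,119),(413,99),(137,233),(415,214)]]
P=[plane(d["K"],d["E"],p,.058) for p in q]
for i in (0,2):
    v=P[i+1]-P[i]; print("bolt yaw",np.degrees(np.arctan2(v[1],v[0])),np.linalg.norm(v))
print("bolt mean",np.mean(P,0).round(4))
```

```text
bolt yaw 3.7335744657519734 0.0720724710752447
bolt yaw 3.7022390247998316 0.07200684897281284
bolt mean [0.5095 0.0773 0.058 ]
```

View pics/w2.png

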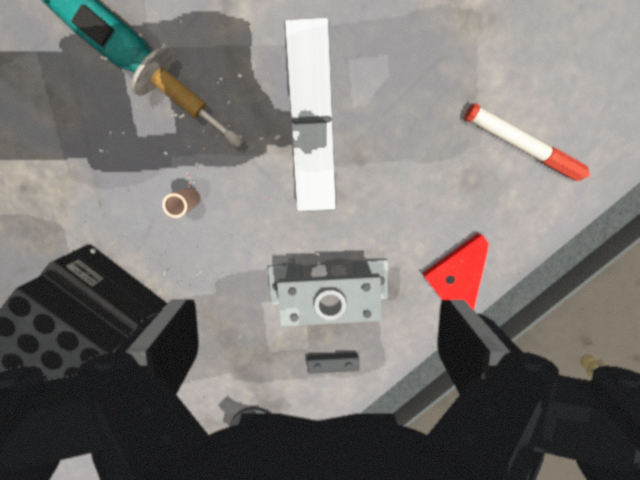

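The strip is clear, with corners near (287,20), (327,18), (335,209) and (298,210). The bushing is at (329,303), giving a second view of it.

Run:
```python
from h import *
im=cv2.imread("pics/w2.png"); d=np.load("w2.npz");K,E=d["K"],d["E"]; d1=np.load("w1.npz")
g=cv2.GaussianBlur(cv2.cvtColor(im,cv2.COLOR_BGR2GRAY),(3,3),0)
c=cv2.HoughCircles(g[280:326,300:360],cv2.HOUGH_GRADIENT,1,20,param1=120,param2=10,minRadius=6,maxRadius=20);print(c+[300,280,0])
p=c[0,0,:2]+[300,280]
print(tri((d1["K"],d1["E"],(330.5,118.5)),(K,E,p)),plane(K,E,p,.066))
m=np.zeros_like(g); m[5:222,275:350]=(g[5:222,275:350]>222)*255
m=cv2.morphologyEx(m,cv2.MORPH_OPEN,np.ones((5,5)))
cs,_=cv2.findContours(m,cv2.RETR_EXTERNAL,cv2.CHAIN_APPROX_NONE); k=np.vstack([c for c in cs if cv2.contourArea(c)>200])
P=np.array([plane(K,E,q,.012)[:2]*1000 for q in k[:,0]],np.float32)
r=cv2.minAreaRect(P);print(r,cv2.boxPoints(r))
for y in (40,100,180): # side edges
    print(y,[ (plane(K,E,(x,y),.012)[:2]*1000).round(1).tolist() for x in (np.flatnonzero(m[y])[[0,-1]]+[-.5,.5])])
for col in (305,315,322): 
    w=np.flatnonzero(m[:,col]); print(col,w[0],w[-1])
```

```text
[[[329.5        304.5         14.89999962]]]
(array([0.50923599, 0.07758987, 0.06457655]), [0.2, 0.2]) [0.5090138  0.07822535 0.066     ]
((490.9405212402344, 250.15957641601562), (38.07793045043945, 178.33511352539062), 3.185657024383545) [[466.9758  338.13132]
 [476.88614 160.0718 ]
 [514.9053  162.18784]
 [504.9949  340.24738]]
40 [[468.5, 321.6], [505.9, 321.7]]
100 [[471.6, 268.4], [508.4, 268.5]]
180 [[474.6, 191.2], [513.4, 191.3]]
305 20 209
315 19 209
322 19 208
```

Emit:
advance(deltas=[0, 0, 0, -3.2, 0.085, 0.0296, -0.001, 0.040, 0, 0.085, 0.0296, -0.001, 0.040, 0, 0.085, 0.0296, -0.001, 0.040, 0, 0.085, 0.0296, -0.001, 0.040, 0, 0.085, 0.0296, 0, 0.035, 0, 0.085, 0, 0, 0, 0, 0.085, 0, 0, 0, 0, 0.085, 0, 0, 0, 0, 0.085], grip_force=60)

```text
time_s: 4.35
position: [0.4881, 0.3172, 0.1069]
tool_rot: [[-0.055, 0.998, 0.002], [0.998, 0.055, 0.001], [0.001, 0.002, -1.0]]
ft_force: [-0.2, 0.5, 0.0]
grip_width: 0.0849
gripper_force: 0.0
```

```bash
python3 -c "
from rig import env
o=env.observe();print(o['position'],o['tool_rot'])"
```

```text
[0.48810331 0.31720387 0.10693153] [[-5.51236227e-02  9.98476758e-01  2.35603592e-03]
 [ 9.98479386e-01  5.51221630e-02  6.80094220e-04]
 [ 5.49188475e-04  2.38994256e-03 -9.99996993e-01]]
```

Emit:
advance(deltas=[0, 0, 0.03, 0, 0.085, 0, 0, 0.03, 0, 0.085, 0, 0, 0.015, 0, 0.085, 0, 0, 0.01, 0, 0.085, 0, 0, 0, 0, 0.06, 0, 0, 0, 0, 0.03, 0, 0, 0, 0, 0.03, 0, 0, 0, 0, 0.03, 0, 0, 0, 0, 0.03, 0, 0, 0, 0, 0.03], grip_force=60)

```text
time_s: 5.35
position: [0.488, 0.3183, 0.0221]
tool_rot: [[-0.057, 0.998, 0.003], [0.998, 0.057, 0.001], [0.001, 0.003, -1.0]]
ft_force: [0.3, -1.1, 6.1]
grip_width: 0.0378
gripper_force: 60.8
```

Emit:
advance(deltas=[0, 0, 0, 0, 0.03, 0, 0, 0, 0, 0.03, 0, 0, 0, 0, 0.03])

```text
time_s: 5.65
position: [0.4879, 0.3183, 0.0221]
tool_rot: [[-0.057, 0.998, 0.003], [0.998, 0.057, 0.001], [0.001, 0.003, -1.0]]
ft_force: [-0.7, -1.8, 7.3]
grip_width: 0.038
gripper_force: 60.8
```

Emit:
advance(deltas=[-0.01, 0.0015, 0, -0.5, 0.03, -0.01, 0.0015, 0, 0, 0.03, -0.01, 0.0015, 0, 0, 0.03, -0.01, 0.0012, 0, 0, 0.03, -0.01, 0, 0, 0, 0.03, 0, 0, 0, 0, 0.03, 0, 0, 0, 0, 0.03])

```text
time_s: 6.35
position: [0.4971, 0.2682, 0.0221]
tool_rot: [[-0.065, 0.998, 0.003], [0.998, 0.065, -0.0], [-0.0, 0.003, -1.0]]
ft_force: [1.1, -5.1, 7.1]
grip_width: 0.038
gripper_force: 60.8
```

Run:
```python
from h import *
a,K,E=cam("side"); cv2.imwrite("pics/s2.png",cv2.resize(a[230:400,200:400,::-1],None,fx=4,fy=3.5))
o=env.observe();T=o['position'];c,s=np.cos(np.radians(3.72)),np.sin(np.radians(3.72))
d=T[:2]-[.5093,.0777];print("guide frame",(c*d[0]+s*d[1]).round(4),(-s*d[0]+c*d[1]).round(4),np.degrees(np.arctan2(-o['tool_rot'][0,0],o['tool_rot'][1,0])))
```

```text
guide frame 0.0002 0.1909 3.7350708624200073
```

View pics/s2.png

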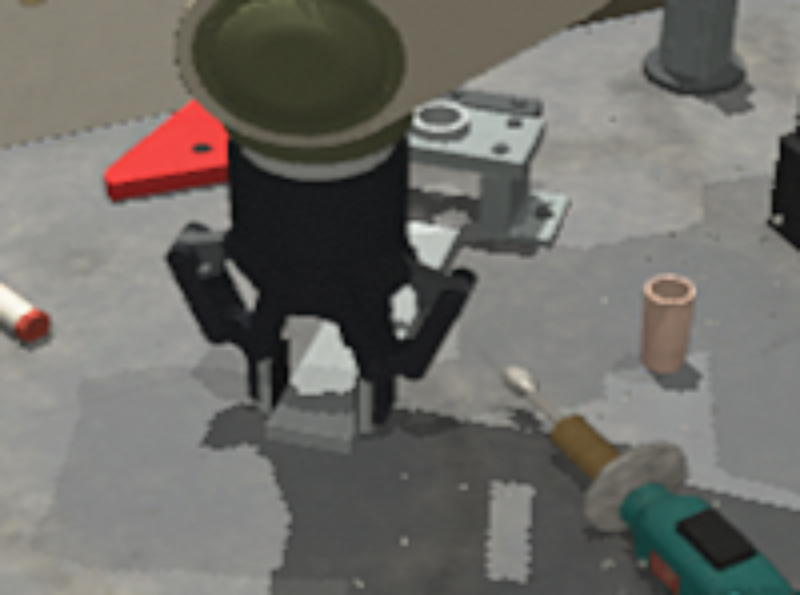

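The side view shows the fingers straddling the trailing end, the strip lying flat and lined up with the portal. I'll slide it in.

Emit:
advance(deltas=[-0.015, 0, 0, 0, 0.03, -0.015, 0, 0, 0, 0.03, -0.015, 0, 0, 0, 0.03, -0.015, 0, 0, 0, 0.03, 0, 0, 0, 0, 0.03])

```text
time_s: 6.9
position: [0.5011, 0.2075, 0.022]
tool_rot: [[-0.064, 0.998, 0.003], [0.998, 0.064, -0.0], [-0.0, 0.003, -1.0]]
ft_force: [0.5, -5.9, 8.7]
grip_width: 0.038
gripper_force: 60.9
```

Emit:
advance(deltas=[-0.015, 0, 0, 0, 0.03, -0.015, 0, 0, 0, 0.03, -0.01, 0, 0, 0, 0.03, -0.01, 0, 0, 0, 0.03, -0.005, 0, 0, 0, 0.03, 0, 0, 0, 0, 0.03, 0, 0, 0, 0, 0.03])

```text
time_s: 7.6
position: [0.5046, 0.1536, 0.022]
tool_rot: [[-0.065, 0.998, 0.004], [0.998, 0.065, 0.0], [-0.0, 0.004, -1.0]]
ft_force: [-0.2, -1.4, 9.0]
grip_width: 0.0381
gripper_force: 61.0
```

Emit:
advance(deltas=[-0.002, 0, 0, 0, 0.03, -0.002, 0, 0, 0, 0.03, 0, 0, 0, 0, 0.03, 0, 0, 0, 0, 0.03])

```text
time_s: 8.0
position: [0.5048, 0.1505, 0.0221]
tool_rot: [[-0.065, 0.998, 0.004], [0.998, 0.065, 0.001], [0.001, 0.004, -1.0]]
ft_force: [-0.7, 5.6, 7.3]
grip_width: 0.038
gripper_force: 61.0
```

Emit:
advance(deltas=[-0.002, 0, 0, 0, 0.03, 0, 0, 0, 0, 0.03, 0, 0, 0, 0, 0.03])

```text
time_s: 8.3
position: [0.5049, 0.1486, 0.022]
tool_rot: [[-0.065, 0.998, 0.004], [0.998, 0.065, 0.002], [0.001, 0.004, -1.0]]
ft_force: [-0.4, 4.3, 8.2]
grip_width: 0.0381
gripper_force: 61.0
```

Emit:
advance(deltas=[-0.002, 0, 0, 0, 0.03, 0, 0, 0, 0, 0.03, 0, 0, 0, 0, 0.03])

```text
time_s: 8.6
position: [0.505, 0.1466, 0.0221]
tool_rot: [[-0.065, 0.998, 0.004], [0.998, 0.065, 0.001], [0.001, 0.004, -1.0]]
ft_force: [0.5, 5.5, 7.3]
grip_width: 0.0378
gripper_force: 61.0
```

Emit:
advance(deltas=[-0.001, 0, 0, 0, 0.03, 0, 0, 0, 0, 0.03, 0, 0, 0, 0, 0.03])

```text
time_s: 8.9
position: [0.505, 0.1457, 0.022]
tool_rot: [[-0.065, 0.998, 0.004], [0.998, 0.065, 0.002], [0.001, 0.004, -1.0]]
ft_force: [-0.8, 5.8, 8.9]
grip_width: 0.0379
gripper_force: 61.0
```

Emit:
advance(deltas=[-0.001, 0, 0, 0, 0.03, 0, 0, 0, 0, 0.03, 0, 0, 0, 0, 0.03])

```text
time_s: 9.2
position: [0.5051, 0.1453, 0.022]
tool_rot: [[-0.065, 0.998, 0.004], [0.998, 0.065, 0.003], [0.002, 0.004, -1.0]]
ft_force: [-0.7, 10.0, 7.3]
grip_width: 0.0385
gripper_force: 60.9
```

Emit:
advance(deltas=[-0.001, 0, 0, 0, 0.03, 0, 0, 0, 0, 0.03, 0, 0, 0, 0, 0.03])

```text
time_s: 9.5
position: [0.5051, 0.1452, 0.022]
tool_rot: [[-0.065, 0.998, 0.004], [0.998, 0.065, 0.004], [0.004, 0.004, -1.0]]
ft_force: [-1.7, 16.6, 8.3]
grip_width: 0.0384
gripper_force: 60.9
```

Emit:
advance(deltas=[-0.001, 0, 0, 0, 0.03, 0, 0, 0, 0, 0.03, 0, 0, 0, 0, 0.03])

```text
time_s: 9.8
position: [0.505, 0.1451, 0.022]
tool_rot: [[-0.064, 0.998, 0.004], [0.998, 0.064, 0.006], [0.005, 0.004, -1.0]]
ft_force: [-1.0, 24.2, 7.7]
grip_width: 0.0379
gripper_force: 60.8
```

Contact came at y=0.1453 with the force rising to 24 N, so the strip is home. I'll relax, release, rise and move to view the probe.

Emit:
advance(deltas=[0.0025, 0, 0, 0, 0.03, 0, 0, 0, 0, 0.045, 0, 0, 0, 0, 0.06, 0, 0, 0, 0, 0.085, 0, 0, 0, 0, 0.085, 0, 0, 0, 0, 0.085, 0, 0, 0, 0, 0.085, 0, 0, -0.02, 0, 0.085, 0, 0, -0.04, 0, 0.085, 0, 0, -0.04, 0, 0.085])

```text
time_s: 10.8
position: [0.5037, 0.1443, 0.1213]
tool_rot: [[-0.065, 0.998, -0.002], [0.998, 0.065, -0.0], [-0.0, -0.002, -1.0]]
ft_force: [0.9, 0.5, 0.4]
grip_width: 0.0851
gripper_force: 0.0
```

Emit:
advance(deltas=[0, 0, -0.04, 0, 0.085, 0, 0, -0.045, 0, 0.085, 0, 0, -0.045, 0, 0.085, 0, 0, -0.045, 0, 0.085])

```text
time_s: 11.2
position: [0.5036, 0.1443, 0.2974]
tool_rot: [[-0.065, 0.998, -0.0], [0.998, 0.065, 0.0], [0.0, -0.0, -1.0]]
ft_force: [0.7, -0.4, -0.2]
grip_width: 0.0854
gripper_force: 0.0
```

Emit:
advance(deltas=[-0.045, -0.0151, 0, 0, 0.085, -0.045, -0.0151, 0, 0, 0.085, -0.045, -0.0151, 0, 0, 0.085, -0.045, -0.0151, 0, 0, 0.085, -0.045, -0.0151, 0, 0, 0.085, -0.045, -0.0151, 0, 0, 0.085, -0.045, -0.0151, 0, 0, 0.085, 0, 0, 0, 0, 0.085, 0, 0, 0, 0, 0.085, 0, 0, 0, 0, 0.085])

```text
time_s: 12.2
position: [0.4193, -0.176, 0.2954]
tool_rot: [[-0.066, 0.998, -0.0], [0.998, 0.066, 0.0], [0.0, -0.0, -1.0]]
ft_force: [0.2, -0.4, 0.0]
grip_width: 0.0851
gripper_force: 0.0
```

Run:
```python
from h import *
a,K,E=cam("wrist"); cv2.imwrite("pics/w3.png",a[:,:,::-1]); np.savez("w3",K=K,E=E)
```

```text
(no output)
```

View pics/w3.png

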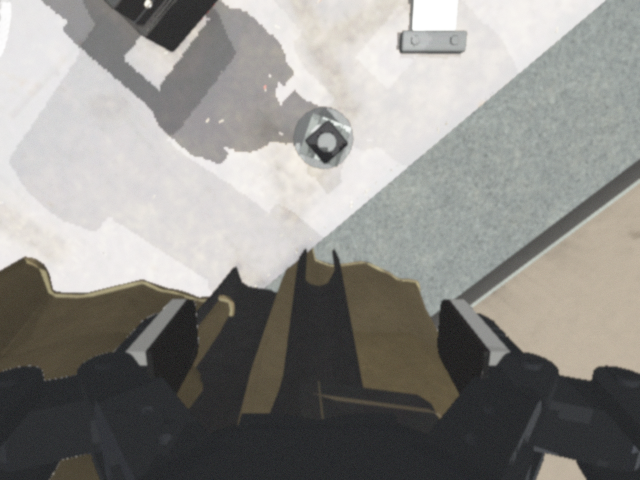

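The probe is seen almost from above: cap at (327,142), square turned about 45° in the image. The strip's far end is touching the stop bar at (432,30).

Run:
```python
from h import *
im=cv2.imread("pics/w3.png"); d=np.load("w3.npz");K,E=d["K"],d["E"]
g=cv2.cvtColor(im,cv2.COLOR_BGR2GRAY)
m=np.zeros_like(g); m[105:180,290:365]=(g[105:180,290:365]<75)*255
cs,_=cv2.findContours(m,cv2.RETR_EXTERNAL,cv2.CHAIN_APPROX_NONE); k=max(cs,key=cv2.contourArea)
P=np.array([plane(K,E,q,.161)[:2]*1000 for q in k[:,0]],np.float32)
r=cv2.minAreaRect(P);print("square z.161",r,cv2.minAreaRect(k))
# cap
c=cv2.HoughCircles(cv2.GaussianBlur(g,(3,3),0)[120:165,305:350],cv2.HOUGH_GRADIENT,1,20,param1=80,param2=8,minRadius=4,maxRadius=14)
print(c+[305,120,0]); p=c[0,0,:2]+[305,120]; print(plane(K,E,p,.167).round(4))
# foot/tube
a,Ka,Ea=cam("scene");b,Kb,Eb=cam("side")
for I,n,bx in((a,"scene",(195,262,420,470)),(b,"side",(175,218,360,395))):
    G=cv2.cvtColor(I,cv2.COLOR_RGB2GRAY)[bx[0]:bx[1],bx[2]:bx[3]]; print(n); print(G[::4,::3])
cv2.imwrite("pics/p.png",np.hstack([cv2.resize(a[195:290,400:480,::-1],(400,475),interpolation=cv2.INTER_CUBIC),cv2.resize(b[170:265,335:415,::-1],(400,475),interpolation=cv2.INTER_CUBIC)]))
```

```text
square z.161 ((416.08062744140625, -120.72803497314453), (7.036454677581787, 16.752948760986328), 49.327449798583984) ((320.0000305175781, 150.0), (26.870054244995117, 11.31370735168457), 45.0)
[[[326.5        141.5          8.80000019]]]
[ 0.4196 -0.1152  0.167 ]
scene
[[ 88  86  83  81 106 112 112 112 111 112 111 111 112 111 110 109 110]
 [ 88  86  83  80 106 111 111 112 111 111 110 110 109 109 109 110 110]
 [ 88  86  82  80 107 111 111 110 110 111 111 109 109 109 111 111 109]
 [ 87  86  82  85 111 111  91  71  79 101 110 110 110 109 110 110 110]
 [ 87  85  81  80 112 106  43  38  38  36 103 110 111 110 111 111 109]
 [ 87  84  81  96 112  90  29  27  28  46 108 110 110 110 111 109 109]
 [ 86  84  80  95 112  85  28  29  29  51 109 109 109 109 110 110 110]
 [ 86  84  80  99 113  75  28  29  28  75 109 109 109 109 110 111 111]
 [ 85  84  80 108 111  53  27  28  28  80 110 109 110 109 110 111 110]
 [ 85  82  77 105 110  52  28  28  31  98 110 109 109 109 109 110 109]
 [ 85  82  85 110 104  33  27  28  31 101 108 109 109 110 110 108 109]
 [ 85  81  81 106  79  33  29  27  51 107 107 10
[... 245 characters left out ...]
  63  57  63  68  68  67  66  68 102 111 112 112 112 110  79]
 [ 83  77  61  59  63  68  69  68  66  68 105 111 112 111 111 110  64]]
side
[[ 59  58  58  59  60  61  61  27  27  28  28  26]
 [ 58  58  61  60  61  57  58  29  29  30  29  25]
 [ 60  55  59  57  57  57  50  25  28  29  31  27]
 [ 58  58  57  59  53  49  78  59  29  29  28  26]
 [ 59  57  56  55  49  16  27  17  26  29  28  29]
 [ 59  59  57  59  52  17  19  21  26  28  27  29]
 [ 59  60  61  60  39  14  21  19  16  27  28  27]
 [ 62  61  58  62   9  15  20  20  30  30  28  26]
 [ 59  61  60  62  11  18  20  20  31  29  28  28]
 [ 62  63  62  72 103  16  12  25  48  28  28  25]
 [ 60  61  53  67  99 122 100 106  70  47  25  25]]
```

View pics/p.png

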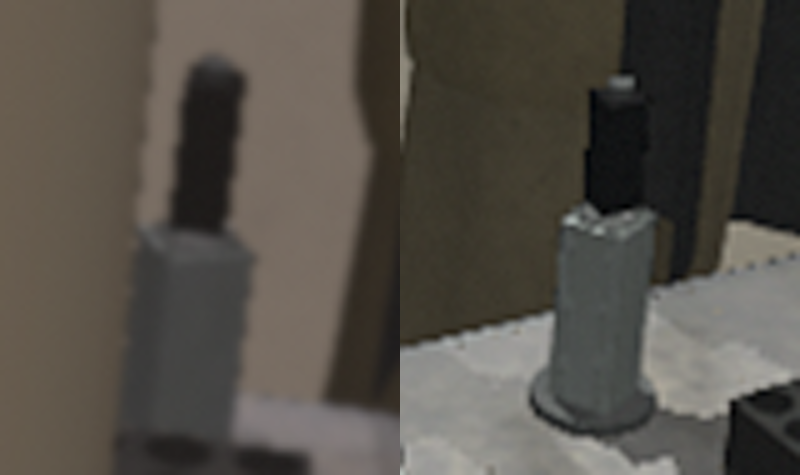

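The left (scene) and right (side) crops show the probe upright in the tube: cap top at scene (443,207) and side (379,186). I still need the square's yaw.

Run:
```python
from h import *
im=cv2.imread("pics/w3.png"); d=np.load("w3.npz");K,E=d["K"],d["E"]
g=cv2.cvtColor(im,cv2.COLOR_BGR2GRAY)
print(g[114:172:2,300:354:2])
for t in (90,110):
    m=np.zeros_like(g); m[105:180,290:365]=(g[105:180,290:365]<t)*255
    cs,_=cv2.findContours(m,cv2.RETR_EXTERNAL,cv2.CHAIN_APPROX_NONE); k=cv2.convexHull(max(cs,key=cv2.contourArea))
    P=np.array([plane(K,E,q,.161)[:2]*1000 for q in k[:,0]],np.float32); print(t,cv2.minAreaRect(P),cv2.minAreaRect(k))
```

```text
[[163 158 141 126 128 128 144 156 148 132 112 109 114 109 112 122 158 189
  187 183 179 184 212 214 220 218 213]
 [157 143 131 125 126 136 166 170 166 159 132 137 145 121 111 111 126 173
  186 184 182 182 191 214 217 217 216]
 [139 127 127 124 123 149 187 173 166 163 144 182 219 203 157 128 119 139
  175 186 185 186 186 189 212 218 219]
 [127 125 126 125 126 168 191 186 182 163 146 165 171 176 146 170 191 155
  144 173 186 187 187 181 184 215 222]
 [124 124 124 127 136 181 193 191 189 158 150 152 117  86  85 122 192 228
  221 192 189 187 191 185 178 205 220]
 [123 125 126 127 149 186 190 192 191 184 171 111  80  83  84  79 106 220
  236 233 223 205 198 191 181 192 221]
 [125 126 124 128 166 190 191 199 221 211 125  78  85  88  86  89  81 115
  166 173 197 212 238 235 219 199 221]
 [126 124 128 140 179 189 199 221 217 137  83  90  84  89  87  87  90  83
  119 153 165 185 218 244 248 233 215]
 [124 125 127 152 191 192 219 210 131  83  81  85  85  92  89  88  91  85
   83 120 142 163 176 231 244 225 199]
 [124 123 128 167 182 190 179 113  80  85  72  79 108 117 116  98  78  85
   85  86
[... 1894 characters left out ...]
8 178 175 163 171
  173 213 221 225 237 235 235 237 238]
 [239 239 235 229 217 220 223 220 216 201 186 185 183 185 187 196 205 221
  220 222 223 231 236 234 237 239 238]
 [238 238 234 228 218 222 226 229 228 227 222 217 210 215 213 217 223 224
  224 223 227 236 236 235 235 236 239]]
90 ((419.6555480957031, -115.81454467773438), (19.109806060791016, 19.280786514282227), 45.23137664794922) ((326.54150390625, 142.0452880859375), (31.390480041503906, 31.20619010925293), 47.48955154418945)
110 ((419.64410400390625, -115.90312957763672), (20.152475357055664, 19.94752311706543), 43.63364791870117) ((326.31341552734375, 142.36167907714844), (32.494632720947266, 32.74652862548828), 49.08561706542969)
```

The square's flats sit at 45° in world with its centre at (0.4196, −0.1155). I'll turn −41.2° to align.

Emit:
advance(deltas=[0, 0, 0, -8.24, 0.085, 0, 0, 0, -8.24, 0.085, 0, 0, 0, -8.24, 0.085, 0, 0, 0, -8.24, 0.085, 0, 0, 0, -8.24, 0.085, 0, 0, 0, 0, 0.085, 0, 0, 0, 0, 0.085, 0, 0, 0, 0, 0.085])

```text
time_s: 13.15
position: [0.4193, -0.1766, 0.2954]
tool_rot: [[-0.705, 0.709, 0.0], [0.709, 0.705, -0.0], [-0.0, -0.0, -1.0]]
ft_force: [-0.1, -0.6, -0.0]
grip_width: 0.0853
gripper_force: 0.0
```

Run:
```python
from h import *
o=env.observe();print(o['tool_rot'].T@(np.array([.4196,-.1155,.135])-o['position']))
```

```text
[0.04312104 0.04323753 0.16044216]
```

Emit:
advance(deltas=[0.0216, 0.0216, 0, 0, 0.085, 0.0216, 0.0216, 0, 0, 0.085, 0, 0, 0.04, 0, 0.085, 0, 0, 0.02, 0, 0.085, 0, 0, 0, 0, 0.085, 0, 0, 0, 0, 0.085, 0, 0, 0, 0, 0.085])

```text
time_s: 13.85
position: [0.4198, -0.1162, 0.2367]
tool_rot: [[-0.706, 0.708, 0.002], [0.708, 0.706, -0.001], [-0.002, 0.001, -1.0]]
ft_force: [0.4, -0.7, 1.0]
grip_width: 0.0849
gripper_force: 0.0
```

Run:
```python
from h import *
o=env.observe();print(o['tool_rot'].T@(np.array([.4196,-.1155,.135])-o['position']))
```

```text
[0.00087028 0.00024183 0.10166551]
```

Emit:
advance(deltas=[0.0005, 0, 0.03, 0, 0.085, 0, 0, 0.03, 0, 0.085, 0, 0, 0.03, 0, 0.085, 0, 0, 0.0115, 0, 0.085, 0, 0, 0, 0, 0.06, 0, 0, 0, 0, 0.04, 0, 0, 0, 0, 0.03, 0, 0, 0, 0, 0.025, 0, 0, 0, 0, 0.02, 0, 0, 0, 0, 0.01], grip_force=50)

```text
time_s: 14.85
position: [0.4192, -0.1155, 0.1346]
tool_rot: [[-0.706, 0.708, 0.001], [0.708, 0.706, -0.001], [-0.001, 0.0, -1.0]]
ft_force: [-0.1, 1.4, 6.2]
grip_width: 0.0194
gripper_force: 48.6
```

Emit:
advance(deltas=[0, 0, 0, 0, 0.01, 0, 0, 0, 0, 0.01, 0, 0, 0, 0, 0.01, 0, 0, 0, 0, 0.01, 0, 0, 0, 0, 0.01], grip_force=50)

```text
time_s: 15.35
position: [0.4192, -0.1155, 0.1346]
tool_rot: [[-0.706, 0.708, 0.001], [0.708, 0.706, -0.001], [-0.001, 0.0, -1.0]]
ft_force: [-0.6, 0.9, 6.1]
grip_width: 0.0194
gripper_force: 48.6
```

Emit:
advance(deltas=[0, 0, -0.01, 0, 0.01, 0, 0, -0.015, 0, 0.01, 0, 0, -0.02, 0, 0.01, 0, 0, -0.02, 0, 0.01, 0, 0, -0.02, 0, 0.01, 0, 0, -0.02, 0, 0.01, 0, 0, -0.02, 0, 0.01, 0, 0, -0.02, 0, 0.01, 0, 0, 0, 0, 0.01, 0, 0, 0, 0, 0.01])

```text
time_s: 16.35
position: [0.4187, -0.1152, 0.2786]
tool_rot: [[-0.706, 0.708, -0.0], [0.708, 0.706, 0.0], [0.0, -0.0, -1.0]]
ft_force: [-0.4, 0.5, -1.7]
grip_width: 0.0193
gripper_force: 48.9
```

Run:
```python
from h import *
o=env.observe();print(o['tool_rot'].T@(np.array([.5094,.0776,.28])-o['position']))
a,Ka,Ea=cam("scene");b,Kb,Eb=cam("side")
T=o['position'];S=[]
for I,K,E in((a,Ka,Ea),(b,Kb,Eb)):
    p=proj(K,E,T-[0,0,.125]);q=proj(K,E,T);print(p,q)
    u,v=int((p[0]+q[0])/2),int((p[1]+q[1])/2);S.append(cv2.resize(I[v-48:v+48,u-40:u+40,::-1],(400,480),interpolation=cv2.INTER_CUBIC));print(u-40,v-48)
cv2.imwrite("pics/p2.png",np.hstack(S))
```

```text
[ 0.07241214  0.20045297 -0.00139306]
[442.76613859 214.53782426] [451.36448923 141.79953048]
407 130
[379.07074785 190.84714008] [384.12911771 136.5395068 ]
341 115
```

View pics/p2.png

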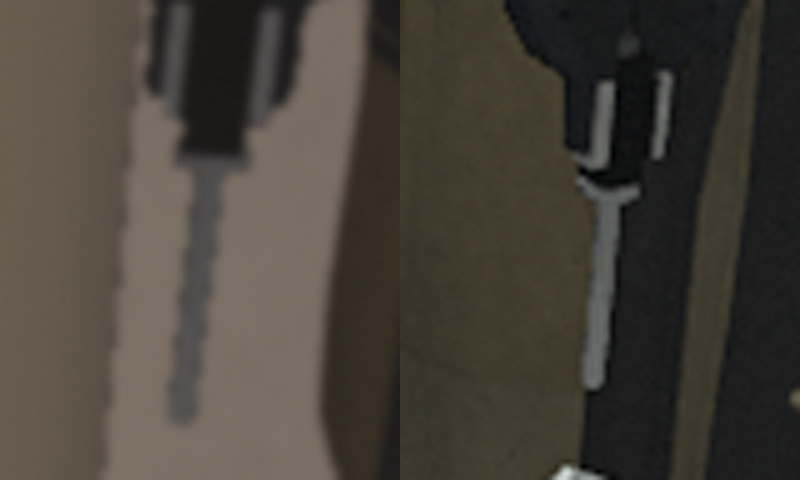

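The probe hangs upright in the pads: tip at scene (443.4,214.4) and side (379.6,192.6), within about 2 mm of the predicted point below the TCP. Moving over the bore.

Emit:
advance(deltas=[0.0145, 0.0401, 0, 0, 0.01, 0.0145, 0.0401, 0, 0, 0.01, 0.0145, 0.0401, 0, 0, 0.01, 0.0145, 0.0401, 0, 0, 0.01, 0.0144, 0.0401, 0, 0, 0.01, 0, 0, 0, 0, 0.01, 0, 0, 0, 0, 0.01, 0, 0, 0, 0, 0.01, 0, 0, 0, 0, 0.01, 0, 0, 0, 0, 0.01])

```text
time_s: 17.45
position: [0.5095, 0.0766, 0.279]
tool_rot: [[-0.705, 0.709, -0.0], [0.709, 0.705, -0.0], [-0.0, -0.0, -1.0]]
ft_force: [-0.2, 1.3, -2.3]
grip_width: 0.0199
gripper_force: 49.6
```

Run:
```python
from h import *
o=env.observe();T=o['position'];R=o['tool_rot'];print(R.T@(np.array([.5094,.0776,.28])-T),R[:,2])
for n in("scene","side"):
    I,K,E=cam(n);np.savez("b_"+n,I=I,K=K,E=E);G=cv2.cvtColor(I,cv2.COLOR_RGB2GRAY)
    for h in(.04,.05,.07,.09,.11,.12,.125,.13):
        p=proj(K,E,T-[0,0,h]); u,v=np.round(p).astype(int); print(n,h,p.round(1),u-9,G[v,u-9:u+10])
```

```text
[ 0.00079209  0.00058027 -0.00103792] [-1.62036360e-05 -6.54342095e-05 -9.99999998e-01]
scene 0.04 [318.1 166. ] 309 [81 82 83 83 84 83 82 83 82 83 84 86 86 88 88 89 90 91 91]
scene 0.05 [318.2 171.9] 309 [81 81 82 83 84 83 83 83 83 83 83 85 86 87 88 89 90 91 92]
scene 0.07 [318.2 183.6] 309 [80 81 81 82 83 84 83 83 82 82 83 83 84 85 87 88 89 90 90]
scene 0.09 [318.3 195. ] 309 [78 79 81 82 82 83 83 84 83 83 82 83 83 83 85 86 88 89 89]
scene 0.11 [318.4 206.1] 309 [82 78 80 80 82 82 83 84 84 83 83 82 82 83 84 85 87 88 89]
scene 0.12 [318.4 211.6] 309 [79 76 78 79 81 82 83 84 84 84 83 82 82 83 83 85 85 87 88]
scene 0.125 [318.4 214.3] 309 [85 78 78 80 81 81 83 82 85 84 83 82 82 83 83 85 86 87 88]
scene 0.13 [318.4 217. ] 309 [97 84 79 79 80 81 82 83 84 84 83 82 83 82 83 83 85 86 88]
side 0.04 [311.2 185.3] 302 [136 138 139 142 132 111 107  96  98  98  96  87  93 113 125 143 139 139
 138]
side 0.05 [311.1 190.1] 302 [135 135 136 135 139 141 122  79  91  93  88 110 141 139 137 138 135 135
 136]
side 0.07 [310.9 199.6] 302 [135 138 138 139 139 141 124  86  99 103  93 111 141 137 137 137 135 134
 134]
side 0.09 [310.7 208.8] 302 [135 136 137 136 136 139 121  90 100 102  92 110 142 138 136 137 136 136
 136]
side 0.11 [310.6 217.9] 302 [134 134 135 135 136 138 122  92 102 101  81  97 142 138 136 136 135 136
 135]
side 0.12 [310.5 222.4] 301 [135 136 136 136 137 136 138 124  94 100 101  79  94 142 136 136 136 135
 134]
side 0.125 [310.5 224.6] 301 [134 136 136 135 137 136 137 131 103  76  92 108 111 141 138 136 135 135
 135]
side 0.13 [310.4 226.8] 301 [136 136 136 138 137 136 137 138 140 140 139 139 137 138 136 135 136 135
 136]
```

Run:
```python
from h import *
o=env.observe();T=o['position'];I,K,E=cam("wrist");np.savez("w4",I=I,K=K,E=E,T=T)
for h in(0,.03,.06,.09,.11,.125): print(h,proj(K,E,T-[0,0,h]).round(1))
print("bush",proj(K,E,np.array([.5094,.0776,.066])).round(1))
G=cv2.cvtColor(I,cv2.COLOR_RGB2GRAY); np.set_printoptions(linewidth=250)
for v in range(190,300,4): print(v,G[v,280:356:3])
```

```text
0 [318.4 335.1]
0.03 [318.2 299.7]
0.06 [318.1 274.8]
0.09 [318.  256.3]
0.11 [317.9 246.5]
0.125 [317.9 240.1]
bush [318.1 212.6]
190 [241 242 241 241 239 239 239 239 240 240 241 234 234 238 237 238 240 239 216 159 166 163 164 167 196 157]
194 [171 242 241 241 241 240 240 242 240 201 172 155 182 199 164 143 225 240 240 236 169 163 168 150 111 112]
198 [202 242 243 242 242 241 241 239 200 212 252 254 254 253 254 253 239 186 238 241 241 213 143 119 120 120]
202 [240 240 242 242 243 242 241 224 244 253 235 120  70  70  97 199 253 251 179 237 240 233 225 150 121 112]
206 [240 239 240 241 242 242 240 221 254 222 165 165 148  86  67  78 139 252 245 226 238 232 231 229 205 103]
210 [237 239 239 241 242 241 240 247 250 160 164 164 164 152  97  68  75 226 253 229 238 232 231 230 229 222]
214 [222 243 242 242 242 241 235 247 247 133 166 164 169 161 125 119  91 225 253 229 241 232 229 231 230 229]
218 [254 250 249 243 242 242 240 242 253 182 129 153 154 143 124 109 121 251 251 237 240 231 231 232 230 230]
222 [254 254 253 252 245 241 241 240 252 253 204 117 113 110 109 160 249 253 237 240 240 
[... 1410 characters left out ...]
159 137 117 163 203 201 201 204 204 205]
278 [115 188 190 186 182 123  98 107 134 138 139 139 140 139 138 138 137 139 140 111 136 205 211 208 208 202]
282 [ 60 157 182 181 121  19  22  27  17  20  23  26  24  26  25  28  27  29  24  19  27 127 207 207 205 200]
286 [107 111  94  49  54  23  23  24  26  23  21  25  25  24  21  23  27  18  30  23  17  42  58 104 123 124]
290 [109 105  62  26  21  23  29  26  22  26  24  17  22  20  25  20  25  27  17  25  25  26  31  72 117 117]
294 [109 107  41  25  26  19  17  23  20  23  20  17  21  18  28  22  23  30  24  16  22  20  31  41 113 116]
298 [108  99  35  31  18  22  22  19  28  20  19  17  20  23  23  21  22  23  27  21  21  22  23  32 104 117]
```

The wrist data resolve both things: tip edge at row ~234.5, columns 310–325, and bore centred near (318,212). I'll refine the relative offset.

Create tip.py:
```python
from h import *
def meas(I,K,E,T,R,bore=True,tz=.125):
    G=cv2.GaussianBlur(cv2.cvtColor(I,cv2.COLOR_RGB2GRAY),(3,3),0).astype(float)
    t=proj(K,E,T-[0,0,tz])
    def cross(v,lo,thr): # subpixel edges left,right of seed
        r=G[v]; s=int(t[0]); l=s
        while r[l]<thr:l-=1
        q=s
        while r[q]<thr:q+=1
        return l+(r[l]-thr)/(r[l]-r[l+1]),q-(r[q]-thr)/(r[q]-r[q-1])
    v=int(t[1]); e=[cross(k,0,150) for k in range(v,v+10,2)]; print("shaft mid",np.mean(e,1).round(2),"w",np.diff(e)[:,0].round(1))
    u=int(round(np.mean(e[0]))); k=int(t[1])+3
    while G[k,u]<170:k-=1
    edge=k+(G[k,u]-170)/(G[k,u]-G[k+1,u])
    # tip far edge = axis point +5 mm along tool x
    P=plane(K,E,(np.mean(e[0]),edge),T[2]-tz)-R[:,0]*.005
    print("tip",P.round(4),"in tool rel TCP mm",(R.T@(P-T)*1e3).round(1))
    return P
```

Run:
```python
from tip import *
d=np.load("w4.npz");o=env.observe();P=meas(d["I"],d["K"],d["E"],d["T"],o["tool_rot"])
I,K,E=d["I"],d["K"],d["E"];G=cv2.cvtColor(I,cv2.COLOR_RGB2GRAY)
c=cv2.HoughCircles(cv2.GaussianBlur(G,(3,3),0)[190:232,290:345],cv2.HOUGH_GRADIENT,1,30,param1=120,param2=10,minRadius=8,maxRadius=25)+[290,190,0];print(c)
for r,p in(("hough",c[0,0,:2]),):
    B=plane(K,E,p,.066);print("bore",B.round(4),"bore-tip tool mm",(o["tool_rot"].T@(B-P)*1e3).round(1))
# bore inner edges by scan
g=cv2.GaussianBlur(G,(3,3),0).astype(float)
for v in(210,213): print([int(x) for x in g[v,300:338]])
print([int(x) for x in g[194:232,318]])
```

```text
shaft mid [317.26 317.04 317.07 317.07 317.09] w [13.9 14.9 15.2 15.6 16. ]
tip [0.51   0.0759 0.154 ] in tool rel TCP mm [ -0.9  -0.4 125. ]
[[[318.5        212.5         12.10000038]]]
bore [0.5096 0.0779 0.066 ] bore-tip tool mm [ 1.7  1.1 88. ]
[235, 244, 251, 252, 246, 221, 185, 164, 162, 164, 164, 163, 163, 164, 164, 164, 165, 165, 161, 151, 135, 116, 97, 83, 74, 70, 69, 72, 79, 104, 156, 214, 245, 252, 252, 246, 236, 231]
[235, 244, 251, 251, 241, 208, 165, 146, 154, 163, 163, 163, 163, 165, 166, 166, 167, 167, 165, 159, 147, 134, 125, 120, 114, 104, 93, 85, 87, 108, 154, 210, 244, 253, 252, 246, 237, 232]
[197, 235, 251, 254, 250, 229, 176, 114, 77, 65, 70, 86, 110, 133, 149, 157, 161, 164, 165, 165, 164, 163, 161, 155, 143, 128, 116, 111, 111, 121, 155, 204, 240, 251, 252, 250, 246, 241]
```

Emit:
advance(deltas=[0.0017, 0.0009, 0, 0, 0.01, 0, 0, 0.02, 0, 0.01, 0, 0, 0.02, 0, 0.01, 0, 0, 0.02, 0, 0.01, 0, 0, 0, 0, 0.01, 0, 0, 0, 0, 0.01, 0, 0, 0, 0, 0.01, 0, 0, 0, 0, 0.01])

```text
time_s: 18.4
position: [0.5095, 0.0793, 0.2199]
tool_rot: [[-0.706, 0.708, 0.002], [0.708, 0.706, -0.0], [-0.001, 0.001, -1.0]]
ft_force: [-0.7, -0.4, -0.5]
grip_width: 0.0192
gripper_force: 49.5
```

Run:
```python
from tip import *
o=env.observe();T,R=o["position"],o["tool_rot"];I,K,E=cam("wrist")
G=cv2.cvtColor(I,cv2.COLOR_RGB2GRAY)
print("proj tip",proj(K,E,T-[0,0,.125]).round(1),"bush",proj(K,E,np.array([.5095,.0778,.066])).round(1))
P=meas(I,K,E,T,R); print("to bore (.5095,.0778) tool mm",(R.T@(np.array([.5095,.0778,.066])-P)*1e3).round(1))
np.set_printoptions(linewidth=250)
for v in range(204,258,3): print(v,G[v,290:350:2])
```

```text
proj tip [317.7 239.8] bush [316.1 230.7]
shaft mid [315.6  315.66 316.32 317.14 317.44] w [23.7 20.  16.5 14.7 14.6]
tip [0.5    0.087  0.0949] in tool rel TCP mm [ 12.3  -1.4 125. ]
to bore (.5095,.0778) tool mm [-13.2   0.2  28.9]
204 [236 238 238 239 239 239 239 239 238 237 206 152 151 146 148 151 151 179 232 238 238 237 231 184 139 154 161 162 161 161]
207 [239 238 238 239 238 239 235 209 220 194 140 127 125 128 129 130 138 158 222 234 237 235 239 237 222 165 139 158 160 163]
210 [239 238 237 241 239 225 165 130 151 162 158 167 179 182 180 162 141 125 133 181 224 228 230 234 230 233 207 146 149 151]
213 [239 239 239 236 200 143 156 226 251 253 240 194 183 180 178 177 166 180 233 196 152 208 228 229 229 228 227 221 177 123]
216 [239 239 238 210 163 231 251 253 253 246 170 122 103  92 106 117 130 171 245 249 232 170 180 224 228 229 230 230 229 219]
219 [240 239 235 191 241 253 253 247 211
[... 897 characters left out ...]
6 107 107 106 109 105 120 205 248 249 236 227 230 229 228 228 229 228]
243 [239 239 241 239 245 251 249 243 220 148 103  99 101 108 109 109 106 116 232 250 249 241 227 235 233 235 233 234 233 236]
246 [243 241 239 232 226 226 237 246 247 238 149 102 103 106 108 109 109 115 224 247 241 240 238 239 241 240 239 238 239 237]
249 [248 246 236 226 224 222 224 229 237 233 136 103 105 109 107 108 106 112 196 240 239 242 240 240 240 240 240 240 239 238]
252 [249 250 249 243 228 223 222 224 222 217 121 102 108 108 106 107 107 106 182 238 240 241 241 239 239 239 240 239 239 237]
255 [251 250 248 249 248 239 227 224 227 216 114 101 104 107 108 106 107 106 171 239 241 240 240 239 239 238 239 238 239 239]
```

Create rel.py:
```python
from h import *
o=env.observe();T,R=o["position"],o["tool_rot"];I,K,E=cam("wrist"); tz=T[2]-.125
G=cv2.GaussianBlur(cv2.cvtColor(I,cv2.COLOR_RGB2GRAY),(3,3),0).astype(float)
# bore: bright ring pixels' outline, fit ellipse of bushing outer/inner by bright mask holes
m=(G>243).astype(np.uint8)*255; p0=proj(K,E,np.array([.5095,.0778,.066]))
# radial scan for inner edge (dark->bright) away from the shaft
pts=[]
for a in np.radians(np.r_[150:391:5]):
    d=np.array([np.cos(a),np.sin(a)]);rs=np.arange(6,22,.25)
    pr=np.array([G[int(round(p0[1]+r*d[1])),int(round(p0[0]+r*d[0]))] for r in rs])
    i=np.flatnonzero(pr>215)
    if len(i): pts.append(p0+rs[i[0]]*d)
W=np.array([plane(K,E,p,.066)[:2] for p in pts])
A=np.c_[2*W,np.ones(len(W))]
for _ in range(4):
    s=np.linalg.lstsq(A,(W**2).sum(1),rcond=None)[0]; r=np.sqrt(s[2]+s[:2]@s[:2]); e=abs(np.linalg.norm(W-s[:2],axis=1)-r); k=e<max(2.0*np.median(e),4e-4);W,A=W[k],A[k]
B=np.r_[s[:2],.066];print("bore",B.round(4),"r mm",r*1e3,"n",len(W))
# shaft: midline rows below tip, compared with the projected bore axis
for h in(.02,.03,.04,.05):
    q=proj(K,E,np.r_[s[:2],tz+h]);v=int(round(q[1]));row=G[v];u=int(q[0]);l=r2=u
    while row[l]<150:l-=1
    while row[r2]<150:r2+=1
    l=l+(row[l]-150)/(row[l]-row[l+1]);r2=r2-(row[r2]-150)/(row[r2]-row[r2-1])
    print("h",h,"axis px",q.round(1),"shaft mid",round((l+r2)/2,2),"w",round(r2-l,1))
q=proj(K,E,np.r_[s[:2],tz]+R[:,0]*.005);u=int(round(q[0]))+1
print("tip far edge expected",q.round(1),"col",u,[int(x) for x in G[int(q[1])-8:int(q[1])+10,u]],"from row",int(q[1])-8, "px/mm",round(float(np.linalg.norm(proj(K,E,np.r_[s[:2],tz]+R[:,0]*.006)-q)),2))
print("T",T.round(4),"z axis",R[:,2].round(4))
```

```bash
python3 rel.py
```

```text
bore [0.5091 0.0782 0.066 ] r mm 11.095499639231925 n 20
h 0.02 axis px [316.2 249.5] shaft mid 317.41 w 15.5
h 0.03 axis px [316.1 254.5] shaft mid 317.42 w 16.1
h 0.04 axis px [316.1 259.9] shaft mid 317.34 w 17.3
h 0.05 axis px [316.1 265.8] shaft mid 316.8 w 19.6
tip far edge expected [316.2 233.1] col 317 [149, 157, 161, 161, 160, 158, 157, 152, 140, 123, 111, 107, 106, 107, 107, 107, 107, 108] from row 225 px/mm 1.53
T [0.5094 0.0793 0.2198] z axis [ 1.5e-03 -2.0e-04 -1.0e+00]
```

Emit:
advance(deltas=[0, -0.0008, 0.005, 0, 0.01, 0, 0, 0.01, 0, 0.01, 0, 0, 0, 0, 0.01, 0, 0, 0, 0, 0.01, 0, 0, 0, 0, 0.01, 0, 0, 0, 0, 0.01])

```text
time_s: 19.1
position: [0.5087, 0.0787, 0.2041]
tool_rot: [[-0.706, 0.708, 0.0], [0.708, 0.706, 0.0], [-0.0, 0.0, -1.0]]
ft_force: [0.8, -0.9, -1.2]
grip_width: 0.0193
gripper_force: 49.5
```

```bash
python3 rel.py
```

```text
bore [0.5092 0.0779 0.066 ] r mm 11.216381223552947 n 28
h 0.02 axis px [317.5 250.3] shaft mid 317.13 w 16.6
h 0.03 axis px [317.5 255.3] shaft mid 317.38 w 15.8
h 0.04 axis px [317.5 260.7] shaft mid 317.39 w 17.3
h 0.05 axis px [317.5 266.6] shaft mid 317.17 w 18.8
tip far edge expected [317.5 233.9] col 318 [93, 114, 130, 141, 149, 156, 160, 155, 142, 126, 113, 108, 108, 108, 108, 109, 107, 107] from row 225 px/mm 1.53
T [0.5087 0.0787 0.2041] z axis [ 5.e-04  0.e+00 -1.e+00]
```

Centred within about 0.3 mm in both directions, so I'll lower through the bore.

Emit:
advance(deltas=[0, 0, 0.01, 0, 0.01, 0, 0, 0.01, 0, 0.01, 0, 0, 0.01, 0, 0.01, 0, 0, 0.01, 0, 0.01, 0, 0, 0.01, 0, 0.01, 0, 0, 0, 0, 0.01, 0, 0, 0, 0, 0.01, 0, 0, 0, 0, 0.01, 0, 0, 0, 0, 0.01])

```text
time_s: 20.05
position: [0.5088, 0.0787, 0.1544]
tool_rot: [[-0.706, 0.708, 0.001], [0.708, 0.706, -0.0], [-0.001, 0.001, -1.0]]
ft_force: [0.5, 0.6, -1.1]
grip_width: 0.0195
gripper_force: 49.6
```

Run:
```python
from h import *
np.set_printoptions(linewidth=250)
T=env.observe()["position"];I,K,E=cam("side");G=cv2.cvtColor(I,cv2.COLOR_RGB2GRAY)
for z in(.07,.075,.08,.085,.09,.1): 
    p=proj(K,E,np.array([.5093,.0778,z]));u,v=np.round(p).astype(int);print(z,p.round(1),G[v,u-9:u+10])
I,K,E=cam("wrist");G=cv2.cvtColor(I,cv2.COLOR_RGB2GRAY)
for z in(.066,.075,.085,.095): 
    p=proj(K,E,np.array([.5093,.0778,z]));u,v=np.round(p).astype(int);print(z,p.round(1),u-24,G[v,u-24:u+25:2])
```

```text
0.07 [309.7 260.6] [163 172 208 193 121  74  83  95 101 101  96  84 102 148 198 204 161 150 133]
0.075 [309.8 258.6] [172 170 172 178 186 191 156  87 100 103  93 122 158 128  88  73  84  88  94]
0.08 [309.8 256.5] [148 144 144 144 144 147 127  86 101 104  98  82  60  53  79  96 100 100  99]
0.085 [309.8 254.4] [166 151 140 141 143 146 125  80  98 104  95 107 138 136 142 150 156 154 152]
0.09 [309.9 252.4] [166 160 147 139 142 147 129  85  94 100  87 112 148 145 146 148 149 152 153]
0.1 [309.9 248.2] [128 157 171 170 170 162 127  88  91  93  89 102 134 145 145 144 143 142 144]
0.066 [317.4 259. ] 293 [247 238 172 101 106 176 237 243 158 102 105 107 112 113 110 107 107 119 120 104  99 103 203 251 252]
0.075 [317.4 264.1] 293 [235 238 205 116 100 101  99 106 101 103 101 102 106 110 105 101 107 104 100  97 100 116 225 252 251]
0.085 [317.5 270.4] 293 [227 238 241 226 147 101 102 100 109 114 111 114 114 113 114 111 111 103 103 105 178 247 252 250 244]
0.095 [317.5 277.2] 293 [223 186 124 134 151 158 156 157 157 155 159 157 155 157 156 156 159 154 143 150 152 133 132 147 213]
```

Emit:
advance(deltas=[0, 0, 0.003, 0, 0.01, 0, 0, 0.0025, 0, 0.01, 0, 0, 0, 0, 0.01, 0, 0, 0, 0, 0.01, 0, 0, 0, 0, 0.01, 0, 0, 0, 0, 0.01, 0, 0, 0, 0, 0.01, 0, 0, 0, 0, 0.01])

```text
time_s: 20.95
position: [0.5086, 0.0787, 0.1485]
tool_rot: [[-0.706, 0.708, 0.0], [0.708, 0.706, -0.0], [-0.0, 0.0, -1.0]]
ft_force: [0.4, -0.4, -1.2]
grip_width: 0.0195
gripper_force: 49.6
```

Run:
```python
from h import *
o=env.observe(); print(o["position"],o["qvel"].round(2),o["ft_force"],env.close_job())
```

```text
the job is handed in; nothing more can be done
[0.5086091  0.07873696 0.14847307] [ 0.03 -0.03 -0.04 -0.03  0.05 -0.02] [ 0.4450832  -0.39085903 -1.166262  ] None
```

The job is handed in at 21 s: the strip is home against the stop bar, and the probe is held upright and still, centred in the bore to about 1 mm with its tip about 10 mm above the bead (no verdict was returned).

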